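Index the carver's turntable to its next click and clamp it

TASK

The carver's index table has been left standing between two of its click positions. Push it round anticlockwise (seen from above) by its upright pins until it clicks home in the very next position, let it rest there, and then swing the clamp lever fully shut against its stop. Do not tip over the glue bottle.

Things in the scene. Friction and masses are not known exactly. Their poses are not given: they have to be found in the camera images.
- turntable_centre (a point): Centre of the top of the round wooden turntable (200 mm across, 14 mm thick, top 46 mm above the bench), on its axis, z up. Turns with the disc; x points through one upright pin. Three blanks up to 30 mm high lie glued on within 70 mm of the axis, centred 40 mm out at 30, 150 and 270 degrees from x; a 12 mm high hub screw in the middle. The plinth below is 216 mm across, 30 mm high, fixed.
- turntable (a joint): Angle of the disc on the plinth, rad, growing anticlockwise seen from above; within 0.1 of 0 at the start. Clicks are 60 degrees apart, but their setting is hidden inside the plinth, unmarked and different every time: the next one anticlockwise lies 0.2 to 0.9 rad beyond the start and must be felt. Between clicks it turns with a light drag (1 to 2 N at a pin) and stays where it is left.
- click (a joint): Drop (m) of the sprung detent ball hidden in the plinth: about 0.0013 between clicks, about 0.0054 fully home. Some 8 mm of pin travel before the middle of a click the disc is drawn forward into it by itself, off the pushing finger; to push it on out takes about 11 N at a pin, over some 8 mm. Let go within about 5 mm of the middle, it springs back to the middle.
- lever (a joint): Angle of the steel clamp lever about its upright pivot, rad: 0 fully shut, at its stop; positive = open, anticlockwise seen from above; 0.7 to 1.1 at the start, at most 1.3. It swings level, with light friction (about 1.5 N at the knob), and stays where it is left; near shut its cam rubs lightly on the disc's rim.
- lever_knob (a point): Centre of the top of the lever's upright round wooden knob: 15 mm across, top 72 mm above the bench, free to grip or push between heights of 42 and 70 mm; it stands on the lever arm, 80 mm from the pivot.
- lever_pivot (a point): Pivot of the clamp lever, on the plinth's ear, 128 mm from the turntable's axis on the left as seen by the robot, 30 mm above the bench; its axes are the plinth's: x points the way the shut lever points, z up.
- glue_bottle: White glue bottle with a grey nozzle, 54 mm across, 146 mm tall, standing loose; origin at the centre of its foot, z up. Not to be tipped.
- pin_top (a point): Centre of the top of that one of the disc's six like upright steel pins which lies on the disc's x axis. Pins stand every 60 degrees on a circle of 85 mm radius, 12 mm across, 40 mm above the disc's top (tops 86 mm above the bench).

How it is judged:
By the outcome, as a careful person would: the job done as asked, in the order asked, and still so for the second after the job is handed in, with the robot touching nothing.
It also fails if it takes over 61 s, if anything falls off the work surface, if the arm or the gripper's body presses on something with over 40 N, if the wrist force passes 120 N, or if a joint passes its speed limit or range.

ROBOT

A 6-joint arm with a two-finger parallel gripper is mounted at the origin on the work surface; the furniture and walls round the work are solid. World frame = base frame: x ahead of the robot, y to its left, z up, the work surface at z = 0. Lengths are in mm, angles in degrees, forces in N, time in s.
With the tool pointing down it reaches from about 350 to 850 mm from the base axis. Payload 8.1 kg.
Tool frame: the origin (TCP) lies midway between the tips of the shut fingers; the grasp point (between the pads) lies 19 mm behind it (r.pinch_z is the distance from the TCP to the grasp point, in mm); z points along the fingers, y is the line along which they close (so a half turn about z gives the same grasp; the last joint's range is limited). The gripper opens to 85 mm and grips with 20 to 120 N. Pads are 22 mm wide; open, the fingers measure 114 mm over their backs; the gripper's body (76 mm by 85 mm) begins 54 mm behind the grasp point. The pads swing forward as they close: fully open they stand 13 mm farther back than shut.
Start: joints at [69.305, 7.471, 85.268, -0, 87.261, -4.893], TCP at [163.368, 577.335, 231.292] pointing down, gripper open.
Joint ranges: [-169.43, 169.43], [-51.17, 129.36], [1.28, 143.12], [-76.62, 256.62], [0, 156.53], [-152.29, 152.29]. Speed limits (degrees/s): [136.94, 136.94, 159.86, 180, 180, 180].

INTERFACE

Orientations are given as [roll, pitch, yaw] about the fixed x, y, z axes, in that order (R = Rz(yaw) Ry(pitch) Rx(roll)).
In Python, from bench import sensors, optics, job, r gives the robot as it stands.
- The arm moves only by the tool play_rows, never from a script. Its argument "motion" is a list that holds one entry, the list of rows, each a list of 6 numbers: the shift along the tool's x, y, z in cm, then the turn, a rotation vector about the tool's x, y, z in degrees. In form: [[[x, y, z, ax, ay, az], ...]]. A call has 1 to 5 rows; each row is the pose to reach, as a shift and turn from the pose commanded when the call began, along the tool's axes at that moment; what a row does not reach only later rows make up. A row lasts 1/10 s, in which the tool goes at most 50 mm and 8.59 degrees, less where a joint would pass 70% of its speed; a pose out of reach is approached as far as the arm can. A call with a gripper value outside its range is refused whole. "jaw" is the opening, from 0 (shut) to 1 (fully open), set as the call begins (left out, the last holds). The fingers move at their own pace and stop on an object; "squeeze" is the grip in N (left out, the last holds). Time passes only in rows, so rows that repeat a pose let the fingers close. It gives the time, the measured TCP pose, the force, the opening and the grip force at its end, in the units of the state.
- sensors.sense(): the state, without advancing time (a new reading comes with each control period).
- optics.snapshot(name): name is "side" or "top" or "wrist"; returns a dict with "pixels" (400x640x3 uint8, red, green, blue), "mtx" (3x3 intrinsics, pixels), "R" (3x3) and "t" (3): a world point X has camera coordinates R X + t; the wrist camera has in their place "T_tool_cam" (4x4, takes a point from camera to tool coordinates, whose origin is the TCP and whose axes are the flange's). Camera axes: x right, y down, z forward; pixel columns grow to the right and rows downward; lengths in mm; the calibration is good to about 2 mm. A picture is of the moment at which its call begins: read the wrist's pose just before it. There is no depth.
- job.hand_in(): hands the job in; it is judged then, once.
The state is a dict: "time": time; "joint_pos": joint angles; "qd": joint speeds; "joint_efforts": joint torques, N m; "tool_pos": TCP position; "tcp_rot": TCP orientation; "ft_force": force on the tool from outside, world axes, zero at the start; "wrist_torque": the same for the moment, N m; "finger_gap": finger opening in mm; "grip_force": force on a finger pad.
Only numpy, scipy, OpenCV 4.12 (cv2) and the standard library are available. Lean on these libraries where they do the work, as an engineer would, in place of code of your own. Each camera call takes 0.05 s, during which the arm holds its last target. There are 200 camera calls.

## Working session

There is one attempt and no reset: what is moved stays moved. The work goes in short steps, Python scripts to look and compute and a tool call to move; the robot and the scene stay as the last step left them, time stands still between calls to the robot, and variables do not carry over. Pictures are saved under pics/ and viewed, at most 10 in all, crops included, and the job is handed in when it is done.

Besides the shell and the picture viewer there is one more tool, called after "Request:" as name(argument=value, ...), one argument or row to a line, values as JSON. play_rows: Moves the arm, as the interface text tells. Its arguments: {"type":"object","properties":{"motion":{"type":"array","items":{"type":"array","items":{"type":"array","items":{"type":"number"}}}},"jaw":{"type":"number"},"squeeze":{"type":"number"}},"required":["motion"]}

```bash
mkdir -p pics
python3 - <<'E'
from bench import sensors, optics, job, r
import cv2,pickle
d={}
s=sensors.sense();print(s)
for n in("side","top","wrist"):
    p=optics.snapshot(n);d[n]=p;cv2.imwrite(f"pics/{n}0.png",p["pixels"][:,:,::-1])
    print(n,[p[k] for k in p if k!="pixels"])
pickle.dump((s,d),open("s0.pkl","wb"))
E
```

```text
{'time': 0.0, 'joint_pos': array([ 6.93050705e+01,  7.51547869e+00,  8.53309430e+01, -2.12645489e-03,
        8.72601736e+01, -4.89160267e+00]), 'qd': array([ 0.00939889,  0.03233167,  0.04443335, -0.03169421, -0.11339646,
       -0.1286746 ]), 'joint_efforts': array([ 2.19415895e-03, -5.69411480e+01, -5.00542903e+01, -1.52312591e-04,
        1.52702577e-02, -4.06930553e-06]), 'tool_pos': array([163.18171058, 576.8067861 , 230.22461204]), 'tcp_rot': array([-1.79893612e+02, -6.97337488e-03,  1.64196770e+02]), 'ft_force': array([ 0.03261254, -0.0250792 ,  0.01457967]), 'wrist_torque': array([-0.00302012,  0.01820308,  0.01009175]), 'grip_force': 0.0, 'finger_gap': 85.0758841578884}
side [array([[430.56997537,   0.        , 317.51423689],
       [  0.        , 430.56997537, 189.15755681],
       [  0.        ,   0.        ,   1.        ]]), array([[ 9.99946591e-01, -1.03204333e-02, -5.50860278e-04],
       [-6.20194650e-03, -5.56562900e-01, -8.30782327e-01],
       [ 8.26744519e-03,  8.30741372e-01, -5.56597181e-01]]), array([-449.94760427,  -38.14908727, 1094.88789305])]
top [array([[399.04788446,   0.        , 319.31380924],
       [  0.        , 399.04788446, 194.77457659],
       [  0.        ,   0.        ,   1.        ]]), array([[ 0.0051875 , -0.99997447, -0.00491349],
       [-0.97304739, -0.00391487, -0.23057203],
       [ 0.2305469 ,  0.00597715, -0.97304286]]), array([-189.93257638,  454.91079088,  883.36434864])]
wrist [array([[285.48895701,   0.        , 322.34995666],
       [  0.        , 285.48895701, 194.49506694],
       [  0.        ,   0.        ,   1.        ]]), array([[-2.65379219e-04, -9.49741095e-01, -3.13036390e-01,
         8.02316700e+01],
       [ 9.99999965e-01, -2.54555415e-04, -7.54464078e-05,
        -6.46744056e-01],
       [-8.03055417e-06, -3.13036399e-01,  9.49741129e-01,
        -1.42978593e+02],
       [ 0.00000000e+00,  0.00000000e+00,  0.00000000e+00,
         1.00000000e+00]])]
```

View pics/top0.png

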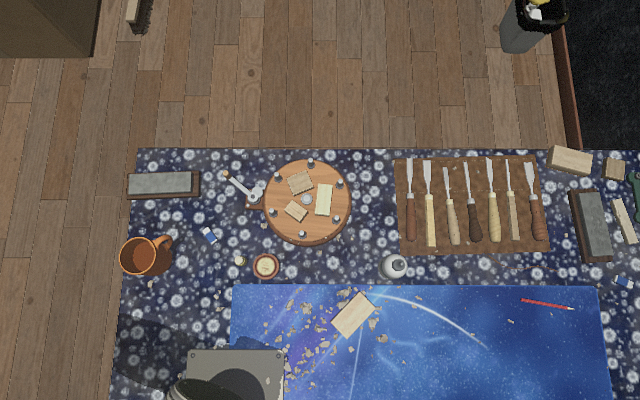

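View pics/side0.png

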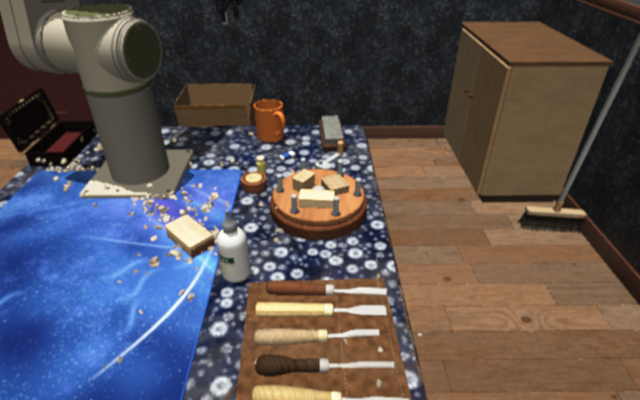

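The top view shows the turntable hub near (306,199), the lever on its left with the knob near (226,174), and the bottle near (395,265). I'll enlarge it.

```bash
cat > h.py <<'E'
import numpy as np
from scipy.spatial.transform import Rotation as Ro
def px2w(p,uv,z):
    d=p["R"].T@np.linalg.solve(p["mtx"],[uv[0],uv[1],1.]);c=-p["R"].T@p["t"]
    return c+d*(z-c[2])/d[2]
def wristcam(p,s):
    T=p["T_tool_cam"];Rt=Ro.from_euler("xyz",s["tcp_rot"],degrees=True).as_matrix()
    Rc=Rt@T[:3,:3];c=Rt@T[:3,3]+s["tool_pos"]
    q=dict(p);q["R"]=Rc.T;q["t"]=-Rc.T@c;return q
def proj(p,X):
    v=p["mtx"]@(p["R"]@np.asarray(X,float)+p["t"]);return v[:2]/v[2]
E
python3 - <<'E'
import pickle,cv2
from h import *
s,d=pickle.load(open("s0.pkl","rb"));p=d["top"]
for n,uv,z in(("hub",(306,199),58),("knob",(226,174),72),("pivot",(256,196),30),("bottle",(399,260),146),("mat",(395,265),100)):print(n,px2w(p,uv,z).round())
c=p["pixels"][145:295,215:415,::-1];cv2.imwrite("pics/c.png",cv2.resize(c,None,fx=4,fy=4,interpolation=cv2.INTER_CUBIC))
E
```

```text
hub [ 444. -157.   58.]
knob [500.  29.  72.]
pivot [458. -35.  30.]
bottle [ 299. -350.  146.]
mat [ 291. -350.  100.]
```

View pics/c.png

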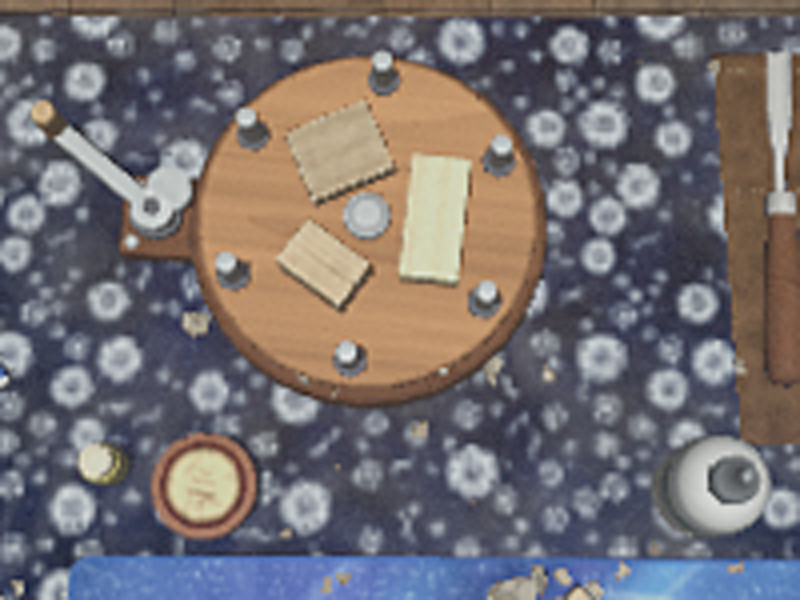

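View pics/wrist0.png

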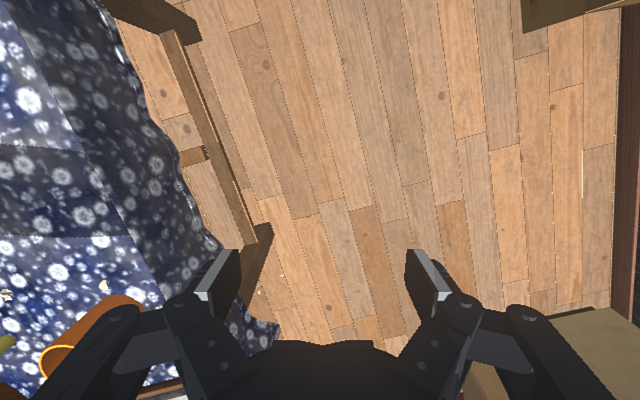

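The crop shows six pin tops, at (382,60), (246,118), (500,145), (227,262), (487,290) and (348,350). The knob is at (43,112), the pivot at (152,208) and the bottle's nozzle at (745,478), well clear of the work.

Run:
```python
import pickle
from h import *
from scipy.optimize import least_squares
s,d=pickle.load(open("s0.pkl","rb"));p=d["top"]
f=lambda u,v:(215+u/4-.4,145+v/4-.4)
P=np.array([px2w(p,f(*q),86)[:2] for q in((382,60),(246,118),(227,262),(348,350),(487,290),(500,145))])
g=lambda x:(x[:2]+85*np.c_[np.cos(x[2]+np.arange(6)*np.pi/3),np.sin(x[2]+np.arange(6)*np.pi/3)]-P).ravel()
o=least_squares(g,[444,-157,0]);print(o.x,np.degrees(o.x[2]),g(o.x).round(1))
print("hub",px2w(p,f(367,213),58))
k=px2w(p,f(43,106),72)[:2];v=px2w(p,f(152,206),50)[:2]
for z in(40,50):
  v=px2w(p,f(152,206),z)[:2];print("knob",k,"piv",v,np.linalg.norm(k-v),np.linalg.norm(v-o.x[:2]),np.degrees(np.arctan2(*(v-o.x[:2])[::-1])),np.degrees(np.arctan2(*(k-v)[::-1])))
print("bottle",px2w(p,f(745,478),146), px2w(p,f(715,490),100))
```

```text
[ 4.46667880e+02 -1.57600778e+02 -1.02025837e-01] -5.84564985402589 [-0.   0.1  0.3  0.2 -0.3  0.7 -0.8  0.4  0.  -0.2  0.8 -1.1]
hub [ 447.04397702 -157.72064216   58.        ]
knob [507.05091633  31.42422156] piv [454.9102535  -29.08928898] 79.8782428364854 128.77553918178018 86.33023269395494 49.25060520579769
knob [507.05091633  31.42422156] piv [452.58290847 -30.86878147] 82.7477015245291 126.86995888150739 87.32774351974557 48.834069167989085
bottle [ 290.4118915  -353.86820014  146.        ] [ 286.86189769 -346.66979689  100.        ]
```

```bash
cat >> h.py <<'E'
C=np.array([446.7,-157.6])
def rel(s,pos,yaw):
    "shift (cm) and turn (deg) in tool axes from measured pose to a tool-down pose"
    R0=Ro.from_euler("xyz",s["tcp_rot"],degrees=True);R1=Ro.from_euler("xyz",[180,0,yaw],degrees=True)
    return np.r_[R0.inv().apply(np.asarray(pos)-s["tool_pos"])/10,np.degrees((R0.inv()*R1).as_rotvec())].round(2).tolist()
def fing(th,back,z,rad=89):
    a=np.radians(th);er=np.array([np.cos(a),np.sin(a)]);et=np.array([-er[1],er[0]])
    return [*(C+rad*er-back*et),z],th+180
def loc(s,th):
    a=np.radians(th);d=s["tool_pos"][:2]-C;f=s["ft_force"]
    e=np.array([[np.cos(a),np.sin(a)],[-np.sin(a),np.cos(a)]])
    print("t",s["time"].round(2) if hasattr(s["time"],"round") else s["time"],"rad,tan",(e@d).round(1),"z",s["tool_pos"][2].round(1),"F rad,tan,z",(e@f[:2]).round(2),f[2].round(2),"rot",s["tcp_rot"].round(1),"gap",s["finger_gap"])
E
python3 - <<'E'
from bench import sensors
from h import *
s=sensors.sense();print(rel(s,[420,250,230],120))
print(fing(-125.85,27,66))
E
```

```text
[-33.61, -24.46, 0.08, -0.08, 0.02, 44.19]
([np.float64(372.690861705363), np.float64(-213.92625896405062), 66], 54.150000000000006)
```

Request:
play_rows(
  motion=[
    [[-33.6,-24.5,0,0,0,44],[-33.6,-24.5,0,0,0,44],[-33.6,-24.5,0,0,0,44],[-33.6,-24.5,0,0,0,44],[-33.6,-24.5,0,0,0,44]],
  ],
  jaw=0,
)

```text
time: 0.65
tool_pos: [318.3, 378.9, 231.1]
tcp_rot: [-180.0, 0.0, 120.9]
ft_force: [0.5, 0.7, 0.3]
finger_gap: 12.4
grip_force: 0.0
```

Run:
```python
from bench import sensors
from h import *
s=sensors.sense();print(s["tool_pos"],s["tcp_rot"],rel(s,[410,150,230],100))
```

```text
[318.26088692 378.86042    231.06548046] [-1.79993947e+02  6.52960809e-03  1.20901305e+02] [-24.35, -3.88, 0.11, -0.0, 0.01, 20.9]
```

Request:
play_rows(
  motion=[
    [[-24.4,-3.9,0,0,0,21],[-24.4,-3.9,0,0,0,21],[-24.4,-3.9,0,0,0,21],[-24.4,-3.9,0,0,0,21],[-24.4,-3.9,0,0,0,21]],
  ],
)

```text
time: 1.15
tool_pos: [411.0, 149.6, 231.2]
tcp_rot: [180.0, 0.0, 100.2]
ft_force: [0.6, 1.7, 0.4]
finger_gap: -0.1
grip_force: 0.0
```

Run:
```python
from bench import sensors
from h import *
s=sensors.sense();print(s["tool_pos"],s["tcp_rot"],rel(s,fing(-125.85,27,0)[0][:2]+[200],54.2))
```

```text
[411.004535   149.6351233  231.24036294] [1.79982946e+02 3.80848698e-03 1.00210445e+02] [-35.1, -10.22, 3.12, 0.02, -0.0, 46.01]
```

Request:
play_rows(
  motion=[
    [[-35.1,-10.2,3.1,0,0,46],[-35.1,-10.2,3.1,0,0,46],[-35.1,-10.2,3.1,0,0,46],[-35.1,-10.2,3.1,0,0,46],[-35.1,-10.2,3.1,0,0,46]],
  ],
)

```text
time: 1.65
tool_pos: [384.1, -97.8, 210.1]
tcp_rot: [180.0, -0.0, 56.9]
ft_force: [1.0, 0.1, 0.9]
finger_gap: 0.3
grip_force: 0.0
```

Run:
```python
from bench import sensors
from h import *
s=sensors.sense();print(s["tool_pos"],s["tcp_rot"],rel(s,fing(-125.85,27,0)[0][:2]+[180],54.2))
```

```text
[384.12473764 -97.84148724 210.06568174] [ 1.79959117e+02 -1.31602876e-02  5.69100648e+01] [-10.35, 5.38, 3.01, 0.04, -0.01, 2.71]
```

Request:
play_rows(
  motion=[
    [[-10.4,5.4,3,0,0,2.7],[-10.4,5.4,3,0,0,2.7],[-10.4,5.4,3,0,0,2.7],[-10.4,5.4,3,0,0,2.7]],
  ],
)

```text
time: 2.05
tool_pos: [372.6, -214.7, 178.9]
tcp_rot: [-179.9, 0.0, 54.3]
ft_force: [-0.1, 0.9, -0.6]
finger_gap: 0.1
grip_force: 0.0
```

Run:
```python
from bench import sensors,optics
from h import *
import cv2
s=sensors.sense();loc(s,-125.85);p=wristcam(optics.snapshot("wrist"),s)
im=p["pixels"][:,:,::-1].copy();cv2.imwrite("pics/w1.png",im)
for k in range(6):
    a=np.radians(-125.85+60*k);print(k,proj(p,[C[0]+85*np.cos(a),C[1]+85*np.sin(a),86]).round())
print(rel(s,*fing(-125.85,27,66)))
```

```text
t 2.05 rad,tan [ 89.7 -26.6] z 178.9 F rad,tan,z [-0.69 -0.64] -0.61 rot [-179.9    0.    54.3] gap 0.1380994618371332
0 [353. 192.]
1 [445. 143.]
2 [461.  25.]
3 [362. -46.]
4 [258.  24.]
5 [265. 142.]
[0.08, -0.01, 11.29, -0.13, 0.03, 0.17]
```

View pics/w1.png

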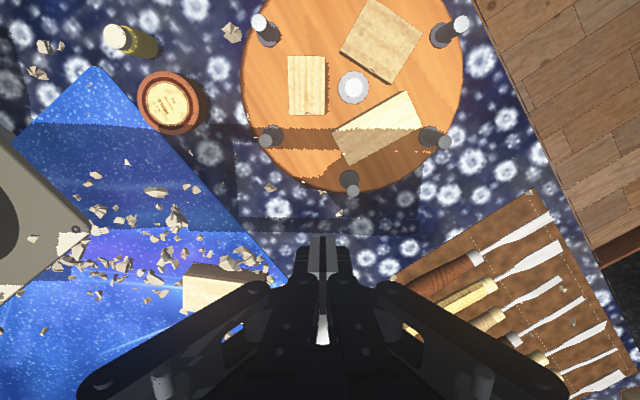

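The pin tops are at (353,190), (445,142), (461,25), (259,22) and (267,137), within a few pixels of the model. I'll go down behind the near pin.

Request:
play_rows(
  motion=[
    [[0,0,4,0,0,0],[0,0,8,0,0,0],[0,0,11.3,0,0,0],[0,0,11.3,0,0,0],[0,0,11.3,0,0,0]],
  ],
)

```text
time: 2.6
tool_pos: [374.2, -211.7, 67.8]
tcp_rot: [-179.9, -0.0, 54.6]
ft_force: [0.2, -0.7, 0.6]
finger_gap: -0.2
grip_force: 0.0
```

```bash
cat > a.py <<'E'
import sys
from bench import sensors
from h import *
t=float(sys.argv[1]);s=sensors.sense();loc(s,t)
d=s["tool_pos"][:2]-C;phi=np.degrees(np.arctan2(d[1],d[0]));print("phi",phi.round(2))
# rows: advance finger by k*step deg along the arc at its present back offset
for st in map(float,sys.argv[2:]):
    print(st,rel(s,*fing(t+st,20.5,66)))
E
python3 a.py -125.85 0 2 4 6
```

```text
t 2.6 rad,tan [ 86.3 -27.1] z 67.8 F rad,tan,z [0.44 0.56] 0.65 rot [-179.9   -0.    54.6] gap -0.24224215068669747
phi -143.29
0.0 [-0.27, 0.66, 0.18, -0.06, -0.01, 0.48]
2.0 [-0.34, 0.97, 0.18, -0.06, -0.01, -1.52]
4.0 [-0.4, 1.28, 0.18, -0.06, -0.01, -3.52]
6.0 [-0.45, 1.6, 0.18, -0.06, -0.01, -5.52]
```

```bash
cat > a.py <<'E'
import sys,cv2,os
from bench import sensors,optics
from h import *
t=float(sys.argv[1]);F=[];th=np.radians(np.arange(0,360,.25))
e=lambda t:np.array([[np.cos(np.radians(t)),np.sin(np.radians(t))],[-np.sin(np.radians(t)),np.cos(np.radians(t))]])
for i in range(4):
    s=sensors.sense();p=optics.snapshot("wrist");F.append(e(t)@s["ft_force"][:2])
loc(s,t);print("meanF rad,tan",np.mean(F,0).round(2),np.std(F,0).round(2))
p=wristcam(p,s)
# disc view, polar about the axis (plane z=60): rows = angle 0.25 deg, cols = radius 12..70
rr=np.arange(12,70,1.);A,Rr=np.meshgrid(th,rr,indexing="ij")
X=np.stack([C[0]+Rr*np.cos(A),C[1]+Rr*np.sin(A),60+0*A],-1)@p["R"].T+p["t"]
uv=X@p["mtx"].T;uv=(uv[...,:2]/uv[...,2:]).astype(np.float32)
pol=cv2.remap(p["pixels"],uv[...,0],uv[...,1],cv2.INTER_LINEAR)
ref=np.load("ref.npy") if os.path.exists("ref.npy") else None
if ref is None: np.save("ref.npy",pol);np.save("last.npy",0)
else:
    both=(pol.sum(2)>0)
    c=[]
    L=float(np.load("last.npy"));sh=np.arange(int(4*L)-20,int(4*L)+60)
    f=lambda im:cv2.cvtColor(im,cv2.COLOR_RGB2HSV)[...,1].astype(float)
    g=f(pol)
    for k in sh:
        q=np.roll(ref,k,0);m=both&(q.sum(2)>0);a=f(q)[m];b=g[m];c.append(np.corrcoef(a,b)[0,1])
    k=int(np.argmax(c));np.save("last.npy",sh[k]/4);print("disc turned",sh[k]/4,"corr",round(c[k],3))
for st in map(float,sys.argv[2:]): print(st,rel(s,*fing(t+st,20.5,66)))
E
python3 a.py -125.85 0 1 2 4
```

```text
t 2.75 rad,tan [ 86.8 -24.8] z 69.8 F rad,tan,z [ 0.49 -0.02] 0.41 rot [179.8   0.   54.6] gap -0.28748996067138943
meanF rad,tan [0.05 0.44] [0.47 0.28]
0.0 [-0.22, 0.42, 0.38, 0.24, -0.0, 0.44]
1.0 [-0.26, 0.58, 0.38, 0.24, 0.0, -0.56]
2.0 [-0.29, 0.73, 0.38, 0.24, 0.0, -1.56]
4.0 [-0.35, 1.05, 0.39, 0.24, 0.01, -3.56]
```

Run:
```python
from bench import sensors,optics
import numpy as np
P=[]
for i in range(6):
    s=sensors.sense();P.append(np.r_[s["tool_pos"],s["tcp_rot"][2]]);optics.snapshot("wrist")
print(np.array(P).round(2))
```

```text
[[ 375.65 -213.55   69.61   54.57]
 [ 375.41 -213.5    69.29   54.57]
 [ 375.1  -213.37   68.87   54.56]
 [ 374.82 -213.25   68.49   54.56]
 [ 374.58 -213.13   68.16   54.55]
 [ 374.37 -212.99   67.83   54.55]]
```

Request:
play_rows(
  motion=[
    [[0,0.2,0,0,0,0],[0,0.4,0,0,0,0],[0,0.6,0,0,0,0],[0,0.6,0,0,0,0]],
  ],
)

```text
time: 3.5
tool_pos: [379.1, -216.4, 67.2]
tcp_rot: [-180.0, 0.0, 54.5]
ft_force: [0.2, 0.1, 1.0]
finger_gap: 0.2
grip_force: 0.0
```

```bash
python3 a.py -125.85
```

```text
t 3.65 rad,tan [ 87.2 -20.7] z 67.1 F rad,tan,z [-0.29  0.47] -0.52 rot [-180.    -0.    54.6] gap -0.4269162807260975
meanF rad,tan [ 0.04 -0.08] [0.38 0.42]
disc turned 0.0 corr 0.988
```

Request:
play_rows(
  motion=[
    [[-0.03,0.12,0,0,0,-0.8],[-0.05,0.25,0,0,0,-1.6],[-0.08,0.37,0,0,0,-2.4],[-0.1,0.49,0,0,0,-3.2],[-0.12,0.62,0,0,0,-4]],
  ],
)

```text
time: 4.2
tool_pos: [383.1, -220.7, 67.0]
tcp_rot: [-180.0, 0.0, 58.6]
ft_force: [-3.3, 1.8, 0.6]
finger_gap: -0.3
grip_force: 1.4
```

```bash
python3 a.py -121.85
```

```text
t 4.35 rad,tan [ 87.2 -20.3] z 67.2 F rad,tan,z [-0.4  -1.22] -0.43 rot [180.    0.   58.6] gap 0.20455236024524243
meanF rad,tan [-0.   -1.57] [0.59 1.3 ]
disc turned 3.75 corr 0.971
```

Request:
play_rows(
  motion=[
    [[-0.03,0.12,0,0,0,-0.8],[-0.05,0.25,0,0,0,-1.6],[-0.08,0.37,0,0,0,-2.4],[-0.1,0.49,0,0,0,-3.2],[-0.12,0.62,0,0,0,-4]],
  ],
)

```text
time: 4.9
tool_pos: [387.9, -225.1, 67.2]
tcp_rot: [-180.0, 0.0, 62.6]
ft_force: [-2.6, 0.9, 0.6]
finger_gap: 0.4
grip_force: 1.4
```

```bash
python3 a.py -117.85
```

```text
t 5.05 rad,tan [ 87.1 -20.1] z 67.2 F rad,tan,z [ 1.05 -0.34] -0.2 rot [180.    0.   62.6] gap -0.12177924121875235
meanF rad,tan [ 0.61 -0.85] [0.54 1.07]
disc turned 7.75 corr 0.961
```

Request:
play_rows(
  motion=[
    [[-0.03,0.12,0,0,0,-0.8],[-0.05,0.25,0,0,0,-1.6],[-0.08,0.37,0,0,0,-2.4],[-0.1,0.49,0,0,0,-3.2],[-0.12,0.62,0,0,0,-4]],
  ],
)

```text
time: 5.6
tool_pos: [392.9, -229.0, 67.2]
tcp_rot: [-180.0, 0.0, 66.6]
ft_force: [-2.5, 0.5, 1.2]
finger_gap: -0.4
grip_force: 1.4
```

```bash
python3 a.py -113.85
```

```text
t 5.75 rad,tan [ 87.1 -20. ] z 67.2 F rad,tan,z [ 0.9  -0.78] 0.18 rot [180.    0.   66.6] gap -0.5151753676267823
meanF rad,tan [ 0.36 -1.02] [0.37 0.87]
disc turned 11.75 corr 0.952
```

Request:
play_rows(
  motion=[
    [[-0.03,0.12,0,0,0,-0.8],[-0.05,0.25,0,0,0,-1.6],[-0.08,0.37,0,0,0,-2.4],[-0.08,0.37,0,0,0,-2.4]],
  ],
)

```text
time: 6.2
tool_pos: [396.2, -231.3, 67.2]
tcp_rot: [180.0, 0.0, 69.0]
ft_force: [-0.3, 0.6, 0.3]
finger_gap: -0.1
grip_force: 0.4
```

```bash
python3 a.py -111.45
```

```text
t 6.35 rad,tan [ 87.  -20.1] z 67.2 F rad,tan,z [ 0.53 -0.01] -0.12 rot [180.    0.   68.9] gap 0.08842309886111861
meanF rad,tan [ 0.19 -0.43] [0.42 0.25]
disc turned 14.0 corr 0.943
```

Request:
play_rows(
  motion=[
    [[-0.03,0.12,0,0,0,-0.8],[-0.05,0.25,0,0,0,-1.6],[-0.08,0.37,0,0,0,-2.4],[-0.1,0.49,0,0,0,-3.2],[-0.12,0.62,0,0,0,-4]],
  ],
)

```text
time: 6.9
tool_pos: [401.3, -234.5, 67.1]
tcp_rot: [-180.0, 0.0, 73.0]
ft_force: [-2.9, -0.0, 0.8]
finger_gap: 0.0
grip_force: 1.4
```

```bash
python3 a.py -107.45
```

```text
t 7.05 rad,tan [ 87.  -19.9] z 67.2 F rad,tan,z [ 0.17 -0.64] 0.35 rot [180.   0.  73.] gap 0.23897399117130103
meanF rad,tan [ 0.24 -1.08] [0.4  0.99]
disc turned 18.0 corr 0.936
```

Request:
play_rows(
  motion=[
    [[-0.03,0.12,0,0,0,-0.8],[-0.05,0.25,0,0,0,-1.6],[-0.08,0.37,0,0,0,-2.4],[-0.1,0.49,0,0,0,-3.2],[-0.12,0.62,0,0,0,-4]],
  ],
)

```text
time: 7.6
tool_pos: [406.9, -237.5, 67.1]
tcp_rot: [-180.0, 0.0, 77.0]
ft_force: [-2.4, 0.2, 1.7]
finger_gap: -0.0
grip_force: 1.4
```

```bash
python3 a.py -103.45
```

```text
t 7.75 rad,tan [ 87.  -19.8] z 67.2 F rad,tan,z [ 0.19 -0.34] 0.38 rot [180.   0.  77.] gap 0.30864888699312554
meanF rad,tan [ 0.21 -0.98] [0.22 0.86]
disc turned 22.0 corr 0.926
```

Request:
play_rows(
  motion=[
    [[-0.03,0.12,0,0,0,-0.8],[-0.05,0.25,0,0,0,-1.6],[-0.08,0.37,0,0,0,-2.4],[-0.1,0.49,0,0,0,-3.2],[-0.12,0.62,0,0,0,-4]],
  ],
)

```text
time: 8.3
tool_pos: [412.7, -240.1, 67.2]
tcp_rot: [-180.0, -0.0, 81.0]
ft_force: [-2.8, 0.8, 1.3]
finger_gap: 0.3
grip_force: 1.4
```

```bash
python3 a.py -99.45
```

```text
t 8.45 rad,tan [ 86.9 -19.7] z 67.2 F rad,tan,z [0.43 0.38] 0.29 rot [180.   0.  81.] gap -0.0344055775736967
meanF rad,tan [ 0.18 -0.68] [0.32 1.28]
disc turned 26.0 corr 0.917
```

Request:
play_rows(
  motion=[
    [[-0.03,0.12,0,0,0,-0.8],[-0.05,0.25,0,0,0,-1.6],[-0.08,0.37,0,0,0,-2.4],[-0.1,0.49,0,0,0,-3.2],[-0.12,0.62,0,0,0,-4]],
  ],
)

```text
time: 9.0
tool_pos: [418.6, -242.3, 67.1]
tcp_rot: [-180.0, 0.0, 85.0]
ft_force: [-2.6, 0.3, 0.3]
finger_gap: 0.0
grip_force: 1.4
```

```bash
python3 a.py -95.45
```

```text
t 9.15 rad,tan [ 86.9 -19.7] z 67.2 F rad,tan,z [1.46 0.5 ] 0.16 rot [180.   0.  85.] gap -0.23249474017547858
meanF rad,tan [ 1.11 -0.88] [0.76 1.16]
disc turned 30.0 corr 0.909
```

Request:
play_rows(
  motion=[
    [[-0.03,0.12,0,0,0,-0.8],[-0.05,0.25,0,0,0,-1.6],[-0.08,0.37,0,0,0,-2.4],[-0.1,0.49,0,0,0,-3.2],[-0.12,0.62,0,0,0,-4]],
  ],
)

```text
time: 9.7
tool_pos: [424.9, -244.0, 67.2]
tcp_rot: [180.0, 0.0, 89.0]
ft_force: [-1.2, 0.4, 0.0]
finger_gap: 0.1
grip_force: 0.5
```

```bash
python3 a.py -91.45
```

```text
t 9.85 rad,tan [ 86.9 -19.5] z 67.3 F rad,tan,z [-0.17  0.58] 0.4 rot [180.   0.  89.] gap -0.028833038552502833
meanF rad,tan [-0.09  0.03] [0.18 0.72]
disc turned 34.75 corr 0.901
```

The drag has dropped and the disc is starting to lead the finger. I'll take smaller steps now.

Request:
play_rows(
  motion=[
    [[-0.02,0.08,0,0,0,-0.5],[-0.03,0.15,0,0,0,-1],[-0.05,0.23,0,0,0,-1.5],[-0.05,0.23,0,0,0,-1.5]],
  ],
)

```text
time: 10.3
tool_pos: [427.1, -244.5, 67.2]
tcp_rot: [180.0, 0.0, 90.5]
ft_force: [-0.1, 0.3, 0.2]
finger_gap: 0.3
grip_force: 0.0
```

```bash
python3 a.py -89.95
```

```text
t 10.45 rad,tan [ 86.8 -19.9] z 67.2 F rad,tan,z [0.01 0.29] -1.13 rot [-180.    -0.    90.4] gap -0.03183803646536273
meanF rad,tan [0.11 0.07] [0.3  0.53]
disc turned 40.5 corr 0.89
```

The disc jumped 5° ahead of the finger to 40.5° (0.707 rad), so the click was felt. I'll back off, lift and check it.

Request:
play_rows(
  motion=[
    [[0,-0.5,0,0,0,0],[0,-0.7,-2,0,0,0],[0,-0.7,-6,0,0,0],[0,-0.7,-11,0,0,0],[0,-0.7,-13,0,0,0]],
  ],
)

```text
time: 11.0
tool_pos: [421.2, -245.7, 202.4]
tcp_rot: [179.7, 0.2, 90.4]
ft_force: [1.1, -0.6, 0.3]
finger_gap: -0.1
grip_force: 0.0
```

```bash
python3 a.py -89.95
cat >> h.py <<'E'
V=np.array([454.7,-29.3])
def knob(L,gap,z,rad=80):
    a=np.radians(L);er=np.array([np.cos(a),np.sin(a)]);et=np.array([-er[1],er[0]])
    return [*(V+rad*er+(22+gap)*et),z],L
E
python3 - <<'E'
from bench import sensors
from h import *
print(rel(sensors.sense(),*knob(49.2,10,180)))
E
```

```text
t 11.15 rad,tan [ 87.7 -26.1] z 199.1 F rad,tan,z [-0.33  0.35] -0.22 rot [1.798e+02 1.000e-01 9.040e+01] gap 0.07280785081536278
meanF rad,tan [0.45 0.67] [0.46 0.49]
disc turned 40.0 corr 0.813
[29.63, 6.53, 1.7, 0.03, 0.01, 41.25]
```

Request:
play_rows(
  motion=[
    [[29.6,6.5,1.7,0,0,41],[29.6,6.5,1.7,0,0,41],[29.6,6.5,1.7,0,0,41],[29.6,6.5,1.7,0,0,41],[29.6,6.5,1.7,0,0,41]],
  ],
)

```text
time: 11.7
tool_pos: [464.1, -31.6, 182.6]
tcp_rot: [-179.8, 0.1, 53.0]
ft_force: [0.7, -0.3, 0.3]
finger_gap: -0.3
grip_force: 0.0
```

Run:
```python
from bench import sensors,optics
from h import *
print(rel(sensors.sense(),*knob(49.2,10,160)))
```

```text
[7.82, -3.55, 2.25, -0.18, 0.1, 3.78]
```

Request:
play_rows(
  motion=[
    [[4,-1.8,1,0,0,2],[7.8,-3.6,2,0,0,3.8],[7.8,-3.6,2,0,0,3.8],[7.8,-3.6,2,0,0,3.8],[7.8,-3.6,2,0,0,3.8]],
  ],
)

```text
time: 12.2
tool_pos: [482.4, 49.9, 163.9]
tcp_rot: [-179.9, 0.1, 49.5]
ft_force: [0.2, -0.3, 0.3]
finger_gap: 0.0
grip_force: 0.0
```

Run:
```python
from bench import sensors,optics
from h import *
import cv2
for i in range(3): s=sensors.sense();p=wristcam(optics.snapshot("wrist"),s)
cv2.imwrite("pics/w2.png",p["pixels"][:,:,::-1])
print(s["tool_pos"],s["tcp_rot"]);kk=V+80*np.array([np.cos(np.radians(49.2)),np.sin(np.radians(49.2))])
print("knob",proj(p,[*kk,72]),"piv",proj(p,[*V,45]))
for k in range(6):
    a=np.radians(-5.85+40.5+60*k);print(k,proj(p,[C[0]+85*np.cos(a),C[1]+85*np.sin(a),86]).round())
print(rel(s,*knob(49.2,10,52)))
```

```text
[482.99021072  49.44073253 164.7824834 ] [-1.79987658e+02  3.15095328e-02  4.94205781e+01]
knob [356.50211835 194.81815944] piv [350.42697448 259.2982274 ]
0 [460. 302.]
1 [371. 321.]
2 [346. 385.]
3 [399. 425.]
4 [476. 410.]
5 [511. 352.]
[0.2, -0.19, 11.28, -0.01, 0.03, 0.22]
```

View pics/w2.png

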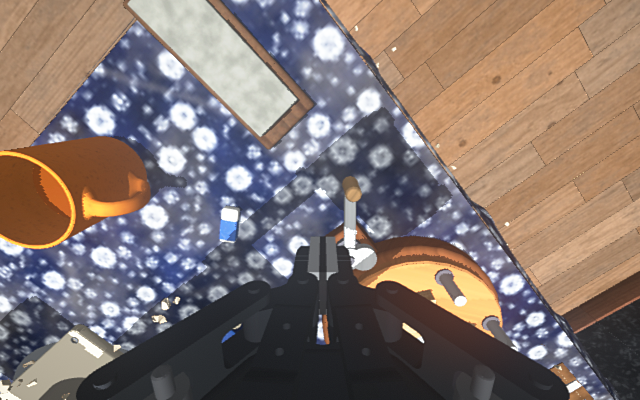

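The knob top is at about (354,197), where the model puts it, and the visible pin top at (460,300) confirms the disc is still at 40.5°. I'll go down outside the knob.

Request:
play_rows(
  motion=[
    [[0.1,-0.1,4,0,0,0],[0.2,-0.1,8,0,0,0],[0.2,-0.1,11.2,0,0,0],[0.2,-0.1,11.2,0,0,0],[0.2,-0.1,11.2,0,0,0]],
  ],
)

```text
time: 12.85
tool_pos: [483.6, 52.1, 53.5]
tcp_rot: [-180.0, 0.0, 49.4]
ft_force: [0.4, -0.1, 0.5]
finger_gap: 0.2
grip_force: 0.0
```

```bash
cat > b.py <<'E'
import sys
from bench import sensors,optics
from h import *
S=[]
for i in range(4): s=sensors.sense();S.append(s);optics.snapshot("wrist")
m=dict(s);m["tool_pos"]=np.mean([q["tool_pos"] for q in S],0)
f=np.mean([q["ft_force"] for q in S],0);d=m["tool_pos"][:2]-V;y=s["tcp_rot"][2]
a=np.radians(y);e=np.array([[np.cos(a),np.sin(a)],[-np.sin(a),np.cos(a)]])
L=y+np.degrees(np.arctan2((e@d)[1]-22,(e@d)[0]))
print("t",s["time"],"pos",m["tool_pos"].round(1),"yaw",y.round(2),"along/off",(e@d).round(1),"F along,ccw,z",(e@f[:2]).round(2),f[2].round(2),"lever if touching",L.round(1))
for L in map(float,sys.argv[1:]): print(L,rel(m,*knob(L,0,52)))
E
python3 b.py 49.2 45 40 35 30 25
```

```text
t 13.0 pos [485.   52.3  54.9] yaw 49.47 along/off [81.7 30. ] F along,ccw,z [-0.11  0.01] 0.47 lever if touching 55.1
49.2 [-0.16, 0.84, 0.29, 0.18, -0.16, 0.27]
45.0 [-0.03, 1.43, 0.3, 0.18, -0.16, 4.47]
40.0 [0.08, 2.14, 0.3, 0.17, -0.17, 9.47]
35.0 [0.12, 2.87, 0.3, 0.16, -0.18, 14.47]
30.0 [0.1, 3.59, 0.3, 0.16, -0.19, 19.47]
25.0 [0.02, 4.31, 0.31, 0.15, -0.19, 24.47]
```

Request:
play_rows(
  motion=[
    [[-0.1,0.8,0.2,0,0,0],[0,1.4,0.2,0,0,4.5],[0,1.8,0.2,0,0,7],[0.1,2.1,0.2,0,0,9.5],[0.1,2.5,0.2,0,0,12]],
  ],
)

```text
time: 13.55
tool_pos: [504.3, 37.1, 51.8]
tcp_rot: [180.0, -0.1, 37.4]
ft_force: [-0.8, 1.7, 0.4]
finger_gap: -0.2
grip_force: 0.7
```

```bash
python3 b.py 35 32.5 30 27.5 25 20
```

```text
t 13.7 pos [504.4  36.9  51.8] yaw 37.54 along/off [79.8 22.2] F along,ccw,z [0.13 0.65] -0.26 lever if touching 37.7
35.0 [0.11, 0.37, -0.02, 0.04, -0.05, 2.54]
32.5 [0.19, 0.73, -0.02, 0.04, -0.05, 5.04]
30.0 [0.24, 1.09, -0.02, 0.04, -0.05, 7.54]
27.5 [0.28, 1.45, -0.02, 0.04, -0.05, 10.04]
25.0 [0.31, 1.81, -0.02, 0.04, -0.05, 12.54]
20.0 [0.31, 2.53, -0.02, 0.04, -0.05, 17.54]
```

Contact is made and the lever follows. I'll repeat the arc.

Request:
play_rows(
  motion=[
    [[0.11,0.37,0,0,0,2.5],[0.19,0.73,0,0,0,5],[0.24,1.1,0,0,0,7.5],[0.28,1.45,0,0,0,10],[0.31,1.8,0,0,0,12.5]],
  ],
)

```text
time: 14.25
tool_pos: [516.7, 24.9, 51.2]
tcp_rot: [-180.0, 0.0, 25.0]
ft_force: [-1.4, 0.8, 1.1]
finger_gap: 0.2
grip_force: 0.6
```

Request:
play_rows(
  motion=[
    [[0.11,0.37,0,0,0,2.5],[0.19,0.73,0,0,0,5],[0.24,1.1,0,0,0,7.5],[0.28,1.45,0,0,0,10],[0.31,1.8,0,0,0,12.5]],
  ],
)

```text
time: 14.75
tool_pos: [527.1, 9.9, 51.1]
tcp_rot: [-180.0, 0.0, 12.5]
ft_force: [-1.5, 1.1, 0.8]
finger_gap: 0.1
grip_force: 0.6
```

```bash
python3 b.py 8 6 4 2 0 -2 -3.5
```

```text
t 14.9 pos [527.3   9.7  51.2] yaw 12.59 along/off [79.3 22.3] F along,ccw,z [-0.43  0.36] 0.4 lever if touching 12.8
8.0 [0.22, 0.67, -0.08, 0.01, -0.01, 4.59]
6.0 [0.27, 0.96, -0.08, 0.01, -0.01, 6.59]
4.0 [0.31, 1.25, -0.08, 0.01, -0.01, 8.59]
2.0 [0.33, 1.54, -0.08, 0.01, -0.01, 10.59]
0.0 [0.35, 1.82, -0.08, 0.01, -0.01, 12.59]
-2.0 [0.36, 2.11, -0.08, 0.01, -0.01, 14.59]
-3.5 [0.36, 2.33, -0.08, 0.01, -0.01, 16.09]
```

Request:
play_rows(
  motion=[
    [[0.1,0.35,0,0,0,2.4],[0.2,0.67,0,0,0,4.6],[0.27,0.96,0,0,0,6.6],[0.31,1.25,0,0,0,8.6],[0.33,1.54,0,0,0,10.6]],
  ],
)

```text
time: 15.45
tool_pos: [533.7, -4.3, 51.1]
tcp_rot: [-180.0, 0.0, 1.8]
ft_force: [-1.0, 0.9, -0.8]
finger_gap: -0.3
grip_force: 1.0
```

```bash
python3 b.py 0 -2 -3 -4
```

```text
t 15.6 pos [533.8  -4.5  51. ] yaw 1.92 along/off [79.9 22.1] F along,ccw,z [-0.94  0.91] -0.07 lever if touching 2.0
0.0 [0.08, 0.28, -0.1, 0.01, 0.0, 1.92]
-2.0 [0.15, 0.56, -0.1, 0.01, 0.0, 3.92]
-3.0 [0.17, 0.71, -0.1, 0.01, 0.0, 4.92]
-4.0 [0.2, 0.85, -0.1, 0.01, 0.0, 5.92]
```

Now the last few millimetres, watching for the stop.

Request:
play_rows(
  motion=[
    [[0.08,0.28,0,0,0,2],[0.12,0.42,0,0,0,3],[0.15,0.56,0,0,0,4],[0.17,0.7,0,0,0,5]],
  ],
)

```text
time: 16.05
tool_pos: [535.8, -11.4, 51.1]
tcp_rot: [-180.0, 0.0, -3.2]
ft_force: [-0.7, 1.5, 0.3]
finger_gap: 0.1
grip_force: 1.2
```

```bash
python3 b.py
```

```text
t 16.2 pos [535.8 -11.5  51.1] yaw -3.11 along/off [80.  22.2] F along,ccw,z [-1.24  1.19] 0.37 lever if touching -3.0
```

Request:
play_rows(
  motion=[
    [[0,0.07,0,0,0,0],[0,0.14,0,0,0,0],[0,0.21,0,0,0,0],[0,0.21,0,0,0,0]],
  ],
)

```text
time: 16.65
tool_pos: [535.7, -12.1, 51.1]
tcp_rot: [-179.9, -0.0, -3.1]
ft_force: [-0.2, 8.6, 0.8]
finger_gap: -0.1
grip_force: 4.5
```

```bash
python3 b.py
```

```text
t 16.8 pos [535.7 -12.1  51.1] yaw -3.07 along/off [80.  21.5] F along,ccw,z [-0.99  9.07] 0.42 lever if touching -3.4
```

The force has risen to 9 N after 0.6 mm, which is the stop. One slightly firmer press, then I'll back off and lift.

Request:
play_rows(
  motion=[
    [[0,0.08,0,0,0,0],[0,0.15,0,0,0,0],[0,0.15,0,0,0,0]],
  ],
)

```text
time: 17.15
tool_pos: [535.7, -12.4, 51.1]
tcp_rot: [-179.8, -0.0, -3.1]
ft_force: [1.2, 15.1, -0.3]
finger_gap: -0.4
grip_force: 7.4
```

```bash
python3 b.py
```

```text
t 17.3 pos [535.7 -12.4  51.1] yaw -3.05 along/off [80.  21.2] F along,ccw,z [-0.25 14.55] 0.35 lever if touching -3.6
```

Request:
play_rows(
  motion=[
    [[0,-0.6,0,0,0,0],[0,-1.5,0,0,0,0],[0,-1.8,-4,0,0,0],[0,-1.8,-8,0,0,0],[0,-1.8,-12,0,0,0]],
  ],
)

```text
time: 17.85
tool_pos: [536.3, 3.1, 172.3]
tcp_rot: [180.0, 0.0, -3.1]
ft_force: [0.1, 0.4, 0.0]
finger_gap: -0.5
grip_force: 0.0
```

Request:
play_rows(
  motion=[
    [[-6,-10,-5,0,0,-15],[-6,-20,-5,0,0,-30],[-6,-25,-5,0,0,-40],[-6,-25,-5,0,0,-40],[-6,-25,-5,0,0,-40]],
  ],
)

```text
time: 18.35
tool_pos: [491.5, 242.0, 219.8]
tcp_rot: [179.9, -0.1, 37.2]
ft_force: [2.1, -0.2, 0.0]
finger_gap: 0.0
grip_force: 0.0
```

Run:
```python
from bench import optics,sensors
import cv2
print(sensors.sense()["tool_pos"])
p=optics.snapshot("top");c=p["pixels"][145:295,215:415,::-1];cv2.imwrite("pics/c2.png",cv2.resize(c,None,fx=4,fy=4,interpolation=cv2.INTER_CUBIC))
```

```text
[491.48877129 241.98888181 219.83981548]
```

View pics/c2.png

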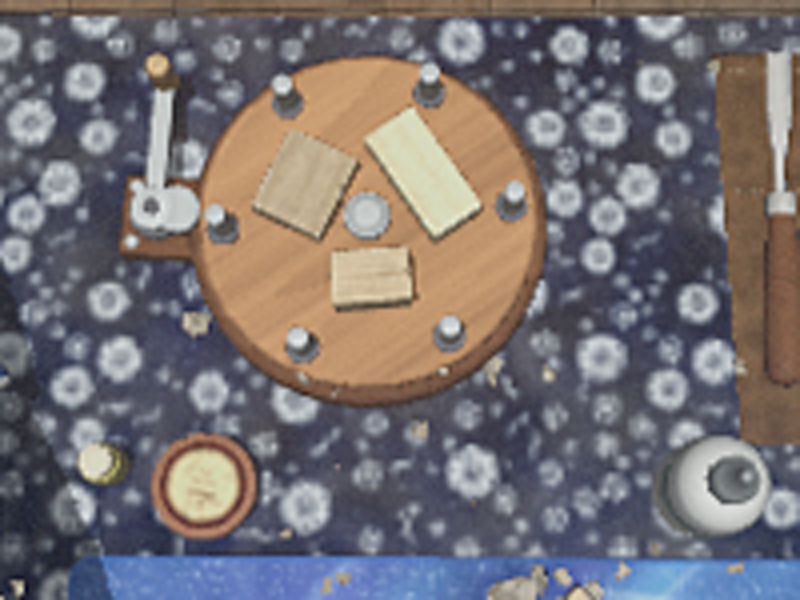

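The lever lies shut with the knob at (157,65), the pins have turned, for example to (429,70) and (282,82), and the bottle is still upright. I'll check the disc angle before handing in.

Run:
```python
import pickle
from h import *
s,d=pickle.load(open("s0.pkl","rb"));p=d["top"]
f=lambda u,v:(215+u/4-.4,145+v/4-.4)
for q in((429,70),(282,82),(215,216),(298,336),(450,323),(514,188)):
    v=px2w(p,f(*q),86)[:2]-C;print((np.degrees(np.arctan2(v[1],v[0]))%60).round(1),end=" ")
```

```text
35.5 34.4 35.5 34.6 35.1 36.0
```

```bash
python3 -c "
from bench import job;print(job.hand_in())"
```

```text
the job is handed in; nothing more can be done
None
```

The job is handed in: the table turned about 41° anticlockwise and clicked home in the next position, the lever is shut against its stop, and the glue bottle is still standing; I got no verdict back.

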